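# Mesh the pressure clutch of an etching press and set its dial

## Robot

A 6-joint arm with a two-finger parallel gripper is mounted at the origin on the work surface. World frame = base frame: x ahead of the robot, y to its left, z up, the work surface at z = 0. Lengths are in m, angles in degrees, forces in N, time in s.
With the tool pointing down it reaches from about 0.225 to 0.725 m from the base axis. Payload 3.1 kg.
Tool frame: the origin (TCP) lies on the mounting face of the last link; the fingertips stand 173 mm ahead of it and the grasp point (between the pads) lies robot.grip_point_offset ahead of it (robot.grip_point_offset is the distance from the TCP to the grasp point, in m); z points along the fingers, y is the direction in which the jaws open and shut (so a half turn about z gives the same grasp; the last joint's range is limited). The gripper opens to 85 mm and grips with 20 to 120 N. Pads are 22 mm wide; open, the fingers measure 114 mm over their backs; the gripper's body (76 mm by 85 mm) begins 54 mm behind the grasp point. The pads swing forward as they close: fully open they stand 13 mm farther back than shut.
Start: joints at [59.828, 2.75, 5.684, 92.934, 0, 82.678], TCP at [0.204, 0.484, 0.405] pointing down, gripper open.
Joint ranges: [-166.93, 166.93], [-56.73, 111.36], [-69.38, 81.34], [-121.58, 131.49], [-85.45, 84.26], [-180, 180]. Speed limits (degrees/s): [159.86, 159.86, 180, 180, 180, 180].

## Interface

Orientations are given as a 3x3 rotation matrix whose columns are the frame's x, y, z axes.
In Python, from bench import readout, optics, finish_job, robot gives the robot as it stands.
- The arm moves only by the shell command python3 -m creep 'ROWS' [FORCE]. ROWS is JSON, a list of rows, each a list of 7 numbers: the shift along the tool's x, y, z in m, then the turn, a rotation vector about the tool's x, y, z in rad, then the closure in counts, from 0 (fully open) to 255 (shut). In form: [[tx, ty, tz, wx, wy, wz, hand], ...]. A call has 1 to 5 rows; each row is the pose to reach, as a shift and turn from the pose commanded when the call began, along the tool's axes at that moment; what a row does not reach only later rows make up. A row lasts 1/10 s, in which the tool goes at most 50 mm and 8.59 degrees, less where a joint would pass 70% of its speed; a pose out of reach is approached as far as the arm can. A call with a gripper value outside its range is refused whole. The fingers move at their own pace and stop on an object; FORCE is the grip in N (left out, the last holds). Time passes only in rows, so rows that repeat a pose let the fingers close. It gives the time, the measured TCP pose, the force and the opening at its end, in the units of the state.
- readout.read_state(): the state, without advancing time (a new reading comes with each control period).
- optics.camera(name): name is "scene" or "top"; returns a dict with "pixels" (480x640x3 uint8, red, green, blue), "fovy" (degrees; the focal length in pixels is half the picture's height over the tangent of half this angle, whatever the lens; pixels are square), "cx", "cy" (the principal point, pixels), "camera_from_world" (4x4, takes a point from world to camera coordinates). Camera axes: x right, y up, looking along -z (the intrinsics and any distortion apply to the point x, -y, -z); pixel columns grow to the right and rows downward; lengths in m; the calibration is good to about 2 mm. A picture is of the moment at which its call begins. There is no depth.
- finish_job(): hands the job in, once; it reports no verdict.
The state is a dict: "time": time; "joint_pos": joint angles; "joint_vel": joint speeds; "tau": joint torques, N m; "position": TCP position; "ee_rot": TCP orientation; "wrist_force": force on the tool from outside, world axes, zero at the start; "moment": the same for the moment, N m; "opening": finger opening in m.
Only numpy, scipy, OpenCV 4.12 (cv2) and the standard library are available. Lean on these libraries where they do the work, as an engineer would, in place of code of your own. Each camera call takes 0.05 s, during which the arm holds its last target.

## Task

Put the etching press's pressure screw in gear: push the black change knob down gently while rocking it to and fro until the teeth mesh and it drops fully home, never forcing the teeth against each other. Then turn the knob clockwise, with the teeth meshed, until the dial's white pointer stands at the red mark, and let go; turn the dial only through the knob and leave the things around the press alone.

Things in the scene. Friction and masses are not known exactly. Their poses are not given: they have to be found in the camera images.
- knob_grip (a point): Black change knob on top of the press: an upright bar 50 long (its x), 14 thick (its y), 40 mm tall, white line on top, on a round foot 56 mm across. The point is on the vertical turning axis, 24 mm above the foot's upper face, 16 mm below the bar's top; z up. Pinch the bar across its thickness. Turning it turns the spindle (about 0.03 Nm).
- knob (a joint): How far, in m, the knob is pushed down on its spring towards the brass collar below it: 0 free (start), 0.006 solid. 1.5 N of preload, then 1.5 N per mm. Pushing the collar itself down takes about 3 N; the collar stays at whatever height it is left.
- gearshift (a joint): Travel in m of the brass collar (72 mm across, under the knob) with the clutch teeth: 0 up, out of gear (start); 0.004 tooth tip on tooth tip; 0.013 fully home (stop). It passes 0.004 only in a window 14 degrees wide in every 60, hidden, never at the start: the next begins within 25 degrees one way, 45 the other. Teeth pressed sideways bind half way down: rock back a little and it drops.
- dial (a joint): Angle of the dial in rad, growing clockwise seen from above; 0 when the white pointer is exactly at the red mark, about -0.8 to -0.6 at the start. The dial resists with about 0.2 Nm and stays where it is left. In gear the knob turns it with up to about 14 degrees of free play.
- crown: Dark steel graduated dial disc, 120 mm across and 10 mm thick, centred below the knob on the same axis, with six upright teeth hidden under the knob's collar. Origin on the axis at the disc's underside; its x points along the white pointer.
- spindle: Vertical steel spindle that carries the collar and the knob. Origin on the turning axis, 1 mm above the underside of the dial disc; turns with the knob. The knob foot's upper face starts 46 mm above the disc's upper face and sinks 13 mm when home.
- press: Green benchtop etching press, fixed: 330 mm wide (its y), bed 280 mm long (its x), flat crosshead 130 mm high. Origin at the centre of its underside, straight below the knob; the red mark stands on the crosshead 70 mm from the knob axis along the press's +x.
- copper_plate_c (a point): Loose copper plate 75 x 120 x 4 mm lying on the press bed; its centre. Leave alone.
- oil_can_c (a point): Loose red oil can, 64 mm round, 125 mm tall, spout along its x; its centre at 50 mm height. Leave alone.
- ink_tin_c (a point): Loose ink tin 72 mm round, 50 mm tall; its centre. Leave alone.
- brush_mug_c (a point): Loose blue mug 76 mm round, 90 mm tall; its centre. Leave alone.
- ink_roller_c (a point): Loose ink roller, black, 100 mm wide, wooden handle, 190 mm long over all, 40 mm high; near its middle. Leave alone.
- ink_knife_grip (a point): Loose ink knife; a point on its handle. Leave alone.
- press_wrench_grip (a point): Loose wrench; a point on its handle. Leave alone.

How it is judged:
By the outcome, as a careful person would: the job done as asked, in the order asked, and still so for the second after the job is handed in, with the robot touching nothing.
It also fails if it takes over 67 s, if anything falls off the work surface, if the arm or the gripper's body presses on something with over 40 N, if the wrist force passes 120 N, or if a joint passes its speed limit or range.

## Working session

There is one attempt and no reset: what is moved stays moved. The work goes in short steps, Python scripts to look and compute and a shell command to move; the robot and the scene stay as the last step left them, time stands still between calls to the robot, and variables do not carry over. Pictures are saved under pics/ and viewed, and the job is handed in when it is done.

```bash
ls; mkdir -p pics; python3 - <<'E'
from bench import readout, optics, finish_job, robot
import cv2
s=readout.read_state(); print(s); print([a for a in dir(robot) if a[0]!='_']); print(robot.grip_point_offset)
for n in ("scene","top"):
    c=optics.camera(n); cv2.imwrite(f"pics/{n}0.png",c["pixels"][:,:,::-1]); print(n,{k:v for k,v in c.items() if k!="pixels"})
E
```

```text
pics
{'time': 0.0, 'joint_pos': array([5.98288633e+01, 2.79327255e+00, 5.59029846e+00, 9.29338622e+01,
       1.13451276e-03, 8.26784602e+01]), 'joint_vel': array([-0.03231343,  0.05980826, -0.01019614, -0.04869322,  0.0446948 ,
        0.02988672]), 'tau': array([ 1.79760773e-03, -3.38783455e+01,  3.20015395e+01,  2.02335685e-02,
        7.46077887e-06, -1.75433566e-06]), 'position': array([0.2037598 , 0.48361795, 0.40350173]), 'ee_rot': array([[-9.21527156e-01,  3.88312013e-01, -1.21741169e-03],
       [ 3.88313786e-01,  9.21524922e-01, -2.05475026e-03],
       [ 3.23991001e-04, -2.36624590e-03, -9.99997148e-01]]), 'wrist_force': array([-0.70246005,  0.79243572, -0.04370426]), 'moment': array([ 0.03854151, -0.02523361, -0.03024472]), 'opening': 0.08526952101448222}
['PlanningError', 'grip_point_offset']
0.1547
scene {'fovy': 48.90791327355348, 'cx': 316.03855486607597, 'cy': 247.50458717781694, 'camera_from_world': array([[-0.04735465,  0.99885832, -0.00629316,  0.01790768],
       [-0.85988603, -0.03755862,  0.5091025 ,  0.33502126],
       [ 0.50828491,  0.02951977,  0.86068289, -1.52161258],
       [ 0.        ,  0.        ,  0.        ,  1.        ]])}
top {'fovy': 53.06487421718398, 'cx': 316.43133640951925, 'cy': 240.18591919928917, 'camera_from_world': array([[ 0.00988476, -0.99994659, -0.00301919, -0.01750593],
       [ 0.99613175,  0.00958332,  0.08734812, -0.47958172],
       [-0.08731452, -0.00387093,  0.99617327, -1.27184359],
       [ 0.        ,  0.        ,  0.        ,  1.        ]])}
```

View pics/scene0.png

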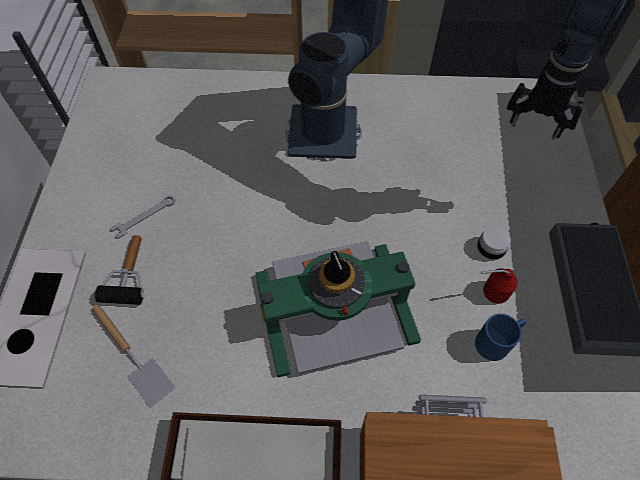

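View pics/top0.png

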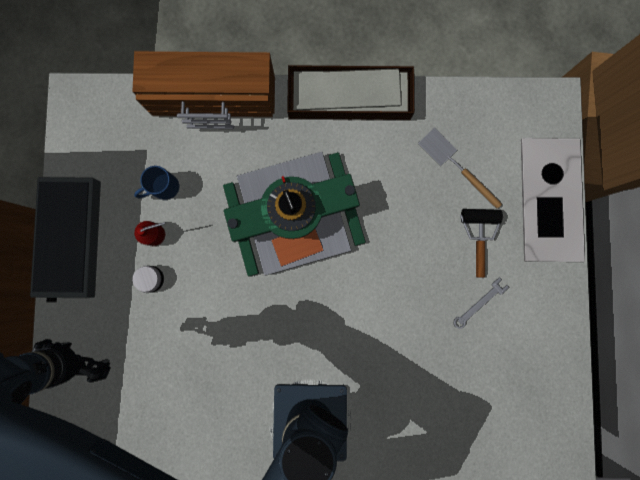

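The scene view shows the press with its black knob at about (337,262), and the red mark at (346,312). In the top view the knob is at about (290,203) and the red mark at (283,180). I'll zoom in on both.

```bash
cat > h.py <<'E'
import numpy as np, cv2
from bench import readout, optics, robot
def K(c):
    f=240/np.tan(np.radians(c["fovy"])/2); return f
def proj(c,P):
    P=np.atleast_2d(P); q=P@c["camera_from_world"][:3,:3].T+c["camera_from_world"][:3,3]
    f=K(c); return np.c_[c["cx"]+f*q[:,0]/-q[:,2], c["cy"]-f*q[:,1]/-q[:,2]]
def at_z(c,uv,z):
    R=c["camera_from_world"][:3,:3];t=c["camera_from_world"][:3,3];f=K(c)
    d=R.T@np.array([(uv[0]-c["cx"])/f,-(uv[1]-c["cy"])/f,-1]); o=-R.T@t
    return o+d*(z-o[2])/d[2]
def crop(c,u,v,w,h,s,name):
    p=c["pixels"][v:v+h,u:u+w,::-1]; cv2.imwrite("pics/"+name,cv2.resize(p,None,fx=s,fy=s,interpolation=cv2.INTER_CUBIC))
E
python3 - <<'E'
from h import *
c=optics.camera("top"); crop(c,240,155,100,75,8,"topz.png")
print(at_z(c,(290,203),.2))
c=optics.camera("scene"); crop(c,290,240,100,75,8,"scz.png")
print(at_z(c,(337,262),.2))
E
```

```text
[0.55048275 0.04896711 0.2       ]
[0.54005593 0.05161943 0.2       ]
```

View pics/topz.png

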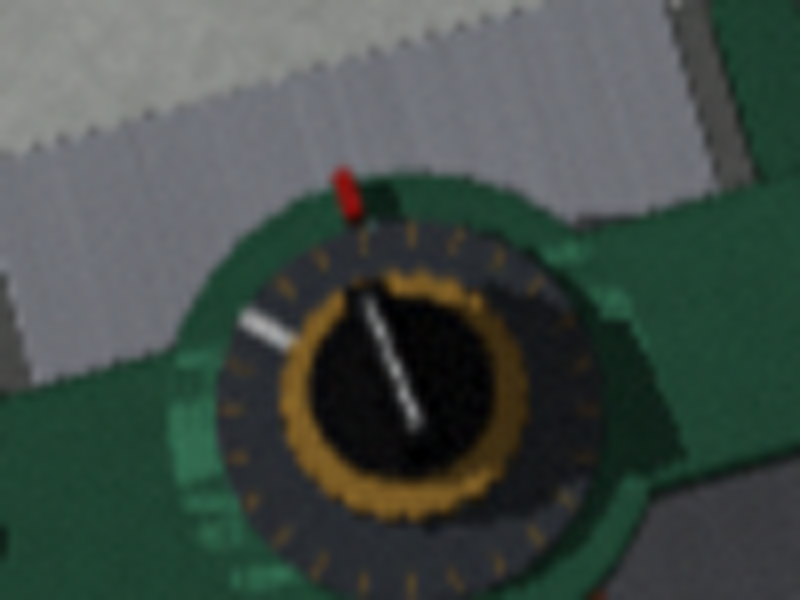

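View pics/scz.png

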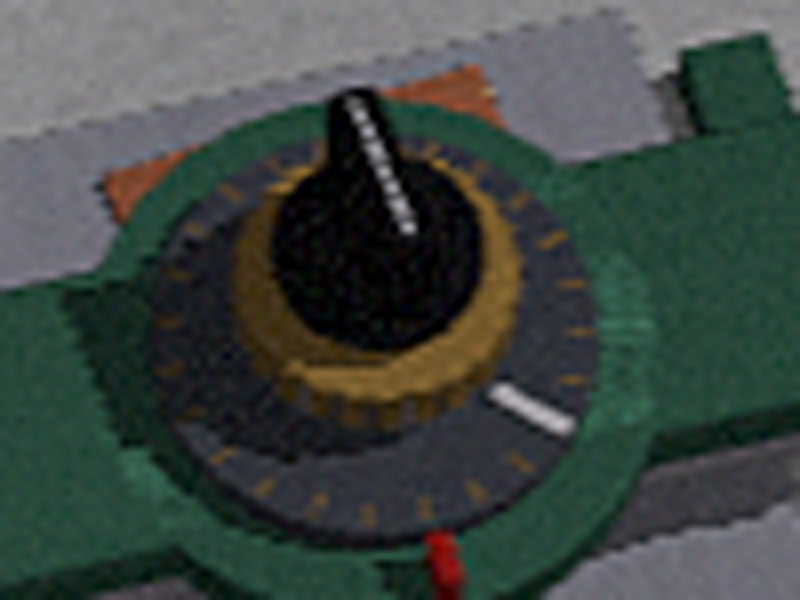

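```bash
cat >> h.py <<'E'
def tri(ct,uvt,cs,uvs):
    A=[];b=[]
    for c,uv in((ct,uvt),(cs,uvs)):
        o=at_z(c,uv,0);p=at_z(c,uv,.5);d=(p-o)/np.linalg.norm(p-o);M=np.eye(3)-np.outer(d,d);A.append(M);b.append(M@o)
    X=np.linalg.lstsq(np.vstack(A),np.hstack(b),rcond=None)[0]
    return X,np.linalg.norm(A[0]@X-b[0])*1e3
E
python3 - <<'E'
from h import *
t=optics.camera("top");s=optics.camera("scene")
T=lambda x,y:(240+x/8-.45,155+y/8-.45); S=lambda x,y:(290+x/8-.45,240+y/8-.45)
a,e=tri(t,T(365,298),s,S(410,230));print("lineA",a,e)
b,e2=tri(t,T(418,428),s,S(352,100));print("lineB",b,e2)
print("mid",(a+b)/2,"ang",np.degrees(np.arctan2(*(a-b)[1::-1])),np.linalg.norm(a-b))
# each camera alone at z=.228
for c,F,p,q in((t,T,(365,298),(418,428)),(s,S,(410,230),(352,100))):
    for z in (.226,.23):
        A=at_z(c,F(*p),z);B=at_z(c,F(*q),z);print(z,(A+B)/2,np.degrees(np.arctan2(*(A-B)[1::-1])),np.linalg.norm(A-B))
# disc fit: ellipse extents
print("disc top", at_z(t,T(410,409),.142), at_z(s,S(375,325),.142))
# pointer
for z in (.142,):
    A=at_z(t,T(243,315),z);B=at_z(t,T(292,343),z);print("pt top",A,B)
    A2=at_z(s,S(573,425),z);B2=at_z(s,S(495,390),z);print("pt sc",A2,B2)
print("red tri",tri(t,T(343,175),s,S(438,540)), at_z(t,T(353,212),.132), at_z(s,S(450,590),.132))
st=readout.read_state();print(st["time"])
E
```

```text
lineA [0.57097078 0.05873633 0.23083001] 0.28633260102430563
lineB [0.53405985 0.04335519 0.22935052] 0.4095315187254758
mid [0.55251532 0.05104576 0.23009026] ang 22.621965690979263 0.04001481083984057
0.226 [0.55325318 0.05096322 0.226     ] 22.772465454314897 0.04044993213694844
0.23 [0.55256459 0.05070908 0.23      ] 22.772465454314958 0.04030050695010873
0.226 [0.55020221 0.05145187 0.226     ] 22.942630322712212 0.03936907615903418
0.23 [0.55244553 0.05140002 0.23      ] 22.942630322712215 0.039196627601687184
disc top [0.55347655 0.05040156 0.142     ] [0.55183773 0.05233981 0.142     ]
pt top [0.58216969 0.10214702 0.142     ] [0.57360689 0.08693737 0.142     ]
pt sc [0.57880629 0.10477253 0.142     ] [0.56955243 0.08430606 0.142     ]
red tri (array([0.62182632, 0.07012352, 0.1615312 ]), np.float64(0.48662051829824726)) [0.6167192  0.06959265 0.132     ] [0.62248355 0.07392008 0.132     ]
0.3
```

Both views agree: the knob axis is at about (0.5525, 0.0512), the bar top is at z≈0.229 and the bar direction is 22.7°. The pointer is about 45° anticlockwise of the red mark, as expected. Next I move over the knob.

```bash
cat > d.py <<'E'
import sys
from h import *
from scipy.spatial.transform import Rotation as Ro
def delta(x,y,z,yawy):
    s=readout.read_state();R=s["ee_rot"];a=np.radians(yawy)
    yv=np.array([np.cos(a),np.sin(a),0]);zv=np.array([0,0,-1.]);xv=np.cross(yv,zv)
    G=np.c_[xv,yv,zv]
    print("t",np.round(R.T@(np.array([x,y,z])-s["position"]),4),"w",np.round(Ro.from_matrix(R.T@G).as_rotvec(),4))
    print("pos",s["position"].round(4),"F",s["wrist_force"].round(2),"M",s["moment"].round(3),"j",s["joint_pos"].round(1),"op",round(s["opening"],4),"t",s["time"],"yaw",np.degrees(np.arctan2(R[1,1],R[0,1])).round(2))
if __name__=="__main__": delta(*map(float,sys.argv[1:]))
E
python3 -m creep '[[-0.042,-0.023,-0.01,0,0,-0.14,0],[-0.084,-0.046,-0.02,0,0,-0.28,0],[-0.127,-0.068,-0.03,0,0,-0.42,0],[-0.169,-0.091,-0.04,0,0,-0.56,0],[-0.212,-0.114,-0.05,0,0,-0.7,0]]'
python3 d.py 0.5525 0.0512 0.45 112.7
```

```text
time: 0.8
position: [0.3416, 0.3131, 0.4504]
ee_rot: [[-0.966, -0.26, 0.0], [-0.26, 0.966, 0.0], [-0.001, 0.0, -1.0]]
wrist_force: [0.7, 0.5, -0.6]
opening: 0.0853
t [-0.1356 -0.3077  0.0005] w [ 1.000e-04  6.000e-04 -1.335e-01]
pos [0.3416 0.3131 0.4504] F [ 0.7   0.51 -0.59] M [ 0.072 -0.028 -0.053] j [34.2 -5.5  2.9 98.3 -0.  19.2] op 0.0853 t 0.8 yaw 105.05
```

```bash
python3 -m creep '[[-0.018,-0.046,0,0,0,-0.04,0],[-0.036,-0.092,0,0,0,-0.08,0],[-0.055,-0.138,0,0,0,-0.094,0],[-0.073,-0.184,0,0,0,-0.094,0],[-0.092,-0.23,0,0,0,-0.094,0]]' >/dev/null
python3 -m creep '[[-0.018,-0.046,0,0,0,0,0],[-0.024,-0.063,0,0,0,0,0],[-0.024,-0.063,0,0,0,0,0],[-0.024,-0.063,0,0,0,0,0]]'
python3 d.py 0.5525 0.0512 0.45 112.7
```

```text
time: 1.7
position: [0.5323, 0.0649, 0.4498]
ee_rot: [[-0.939, -0.344, -0.001], [-0.344, 0.939, 0.001], [0.001, 0.001, -1.0]]
wrist_force: [0.9, 0.0, -0.6]
opening: 0.0852
t [-0.0143 -0.0198 -0.0002] w [ 0.0013 -0.0008 -0.0455]
pos [0.5323 0.0649 0.4498] F [ 0.89  0.03 -0.59] M [ 0.012 -0.027 -0.071] j [ -0.2   5.5  13.7  98.3   0.1 -20.3] op 0.0852 t 1.7 yaw 110.1
```

```bash
python3 -m creep '[[-0.014,-0.020,0,0,0,-0.046,0],[-0.014,-0.020,0,0,0,-0.046,0],[-0.014,-0.020,0,0,0,-0.046,0]]'>/dev/null
python3 d.py 0.5525 0.0512 0.45 112.7
python3 - <<'E'
from h import *
c=optics.camera("top"); crop(c,240,130,133,100,6,"top1.png")
c=optics.camera("scene"); crop(c,270,190,133,100,6,"sc1.png")
E
python3 d.py 0.5525 0.0512 0.45 112.7
```

```text
t [-0.0003 -0.001   0.0002] w [ 0.0008 -0.0002  0.0022]
pos [0.5518 0.052  0.4502] F [-0.26  0.11  0.99] M [-0.019 -0.034 -0.046] j [ -1.6   8.2  16.8  98.6   0.  -24.4] op 0.0854 t 2.0 yaw 112.83
t [-0.0004 -0.001   0.0005] w [0.0004 0.0002 0.0025]
pos [0.5517 0.0519 0.4505] F [-0.93  0.62 -0.09] M [-0.057 -0.045  0.052] j [ -1.6   8.2  16.8  98.6   0.  -24.4] op 0.0851 t 2.1 yaw 112.84
```

View pics/sc1.png

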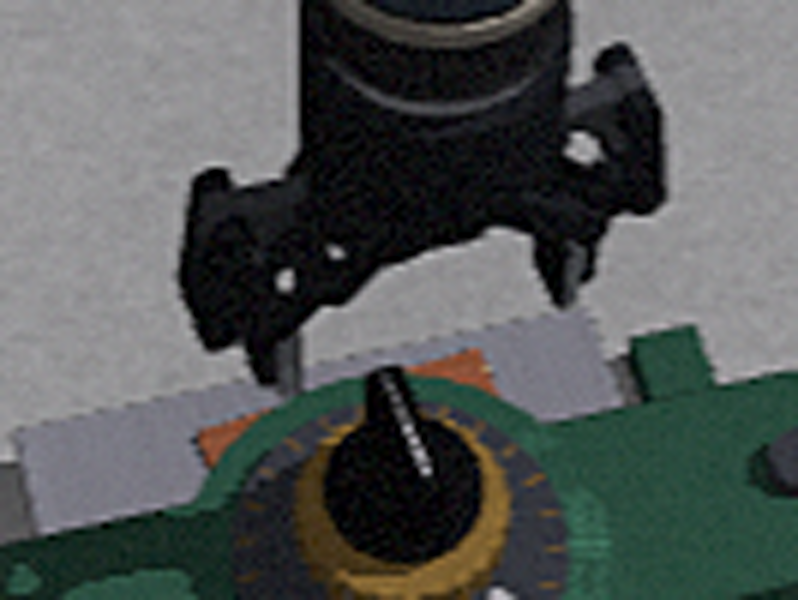

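The gripper is centred over the knob with its jaws across the bar. Next I descend and close gently.

```bash
python3 -m creep '[[0,-0.001,0.02,0,0,0,0],[0,-0.001,0.04,0,0,0,0],[0,-0.001,0.06,0,0,0,0],[0,-0.001,0.076,0,0,0,0],[0,-0.001,0.081,0,0,0,0]]'>/dev/null
python3 -m creep '[[0,0,0,0,0,0,100],[0,0,0,0,0,0,100],[0,0,0,0,0,0,100],[0,0,0,0,0,0,100]]' 25
python3 - <<'E'
from h import *
c=optics.camera("top"); crop(c,240,130,133,100,6,"top2.png")
c=optics.camera("scene"); crop(c,270,190,133,100,6,"sc2.png")
E
python3 d.py 0.5525 0.0512 0.369 112.7
```

```text
time: 3.0
position: [0.5532, 0.0498, 0.3702]
ee_rot: [[-0.922, -0.387, 0.002], [-0.387, 0.922, -0.0], [-0.002, -0.001, -1.0]]
wrist_force: [-0.1, -0.3, 0.5]
opening: 0.0521
t [0.     0.0017 0.0008] w [-0.0005  0.0012  0.0007]
pos [0.5532 0.0497 0.3698] F [-0.08 -0.18  0.22] M [ 0.006  0.017 -0.006] j [ -1.8   6.9   6.2  89.2   0.  -24.5] op 0.052 t 3.1 yaw 112.74
```

View pics/sc2.png

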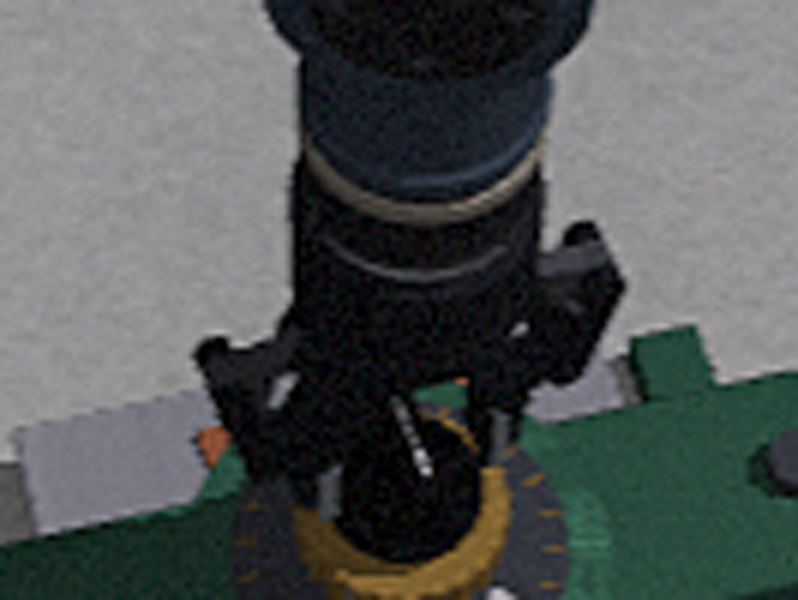

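View pics/top2.png

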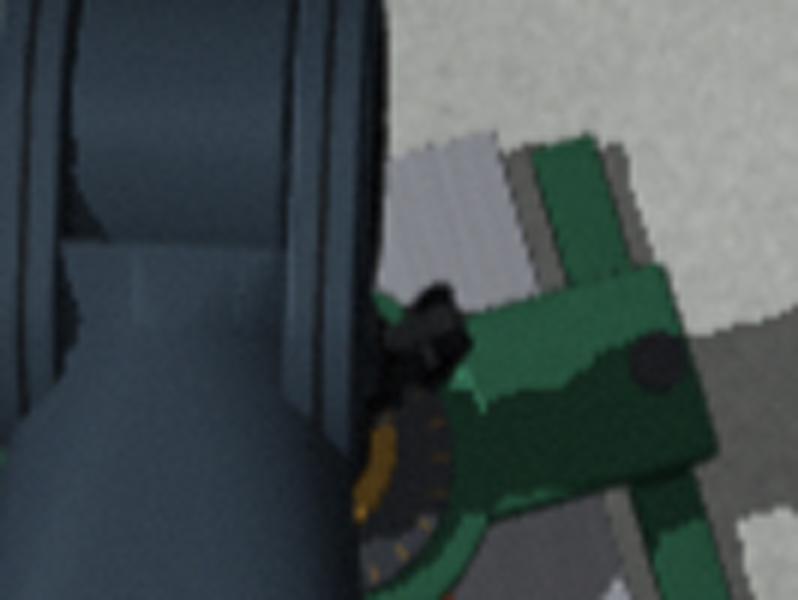

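```bash
python3 -m creep '[[0,0.0015,0,0,0,0,150],[0,0.0015,0,0,0,0,180],[0,0.0015,0,0,0,0,200],[0,0.0015,0,0,0,0,225],[0,0.0015,0,0,0,0,255]]' 30
python3 -m creep '[[0,0,0,0,0,0,255],[0,0,0,0,0,0,255],[0,0,0,0,0,0,255]]' 50
python3 d.py 0.5525 0.0512 0.369 112.7
python3 - <<'E'
from h import *
c=optics.camera("scene"); crop(c,290,230,100,75,8,"sc3.png")
E
```

```text
time: 3.6
position: [0.5525, 0.051, 0.3691]
ee_rot: [[-0.922, -0.387, 0.0], [-0.387, 0.922, -0.0], [-0.0, -0.0, -1.0]]
wrist_force: [-0.3, -0.7, 0.3]
opening: 0.0135
time: 3.9
position: [0.5524, 0.051, 0.3691]
ee_rot: [[-0.922, -0.387, 0.0], [-0.387, 0.922, -0.0], [-0.0, -0.0, -1.0]]
wrist_force: [0.1, -1.0, 1.0]
opening: 0.0133
t [-0.0002  0.0002  0.0001] w [-0.0004  0.      0.0007]
pos [0.5524 0.051  0.3691] F [ 0.07 -1.01  0.99] M [-0.217 -0.045  0.026] j [ -1.7   6.9   6.   89.1  -0.  -24.4] op 0.0133 t 3.9 yaw 112.74
```

View pics/sc3.png

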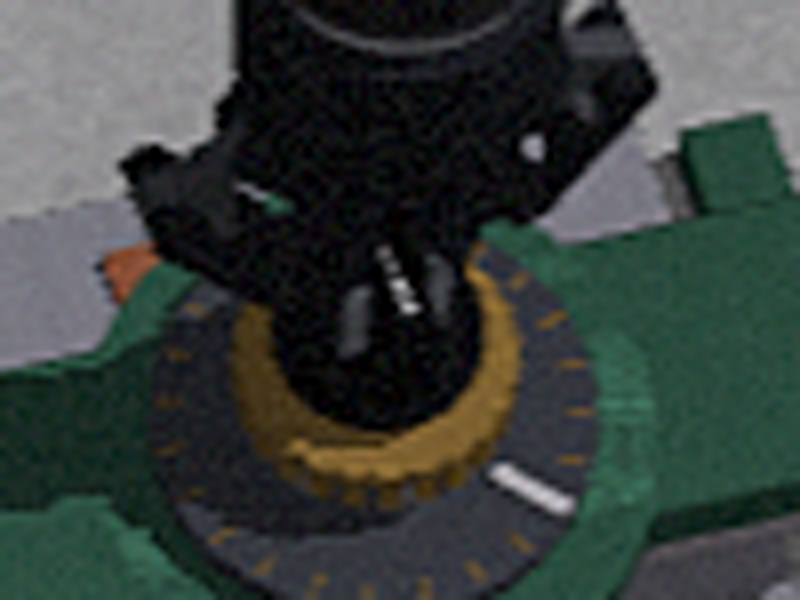

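The knob is held (opening 13.3 mm). I'll push down slowly by 5 mm and watch the force.

```bash
python3 -m creep '[[0,0,0.0005,0,0,0,255],[0,0,0.001,0,0,0,255],[0,0,0.0015,0,0,0,255],[0,0,0.002,0,0,0,255],[0,0,0.0025,0,0,0,255]]'
python3 -m creep '[[0,0,0.0005,0,0,0,255],[0,0,0.001,0,0,0,255],[0,0,0.0015,0,0,0,255],[0,0,0.002,0,0,0,255],[0,0,0.0025,0,0,0,255]]'
python3 -m creep '[[0,0,0,0,0,0,255],[0,0,0,0,0,0,255]]'
python3 d.py 0.5525 0.0512 0.364 112.7
```

```text
time: 4.45
position: [0.5524, 0.051, 0.3668]
ee_rot: [[-0.922, -0.387, 0.001], [-0.387, 0.922, -0.0], [-0.0, -0.001, -1.0]]
wrist_force: [-0.4, -1.1, 1.9]
opening: 0.013
time: 4.95
position: [0.5524, 0.051, 0.364]
ee_rot: [[-0.922, -0.387, 0.0], [-0.387, 0.922, -0.0], [-0.0, -0.0, -1.0]]
wrist_force: [-0.0, -1.7, 3.0]
opening: 0.0132
time: 5.15
position: [0.5525, 0.051, 0.364]
ee_rot: [[-0.922, -0.387, 0.0], [-0.387, 0.922, -0.0], [-0.0, -0.0, -1.0]]
wrist_force: [0.5, -2.5, 3.0]
opening: 0.0131
t [-0.0001  0.0002 -0.    ] w [-0.0003  0.      0.0008]
pos [0.5525 0.051  0.364 ] F [ 0.47 -2.49  2.99] M [-0.486 -0.018  0.025] j [ -1.6   6.9   5.4  88.6  -0.  -24.4] op 0.0131 t 5.15 yaw 112.75
```

```bash
python3 -m creep '[[0,0,0.0005,0,0,0,255],[0,0,0.001,0,0,0,255],[0,0,0.0015,0,0,0,255],[0,0,0.0015,0,0,0,255]]'
python3 -m creep '[[0,0,0,0,0,0.04,255],[0,0,0,0,0,0.08,255],[0,0,0,0,0,0.12,255],[0,0,0,0,0,0.12,255]]'
python3 d.py 0.5525 0.0512 0.364 112.7
```

```text
time: 5.55
position: [0.5524, 0.051, 0.3628]
ee_rot: [[-0.922, -0.387, 0.0], [-0.387, 0.922, -0.0], [-0.0, -0.0, -1.0]]
wrist_force: [0.2, -2.9, 3.9]
opening: 0.0133
time: 5.95
position: [0.5524, 0.051, 0.3628]
ee_rot: [[-0.962, -0.273, 0.0], [-0.273, 0.962, -0.0], [-0.0, -0.0, -1.0]]
wrist_force: [0.2, -3.3, 4.6]
opening: 0.0129
t [-0.0001  0.0002 -0.0012] w [-0.0005  0.0003 -0.1193]
pos [0.5524 0.051  0.3628] F [ 0.19 -3.25  4.62] M [-0.617  0.028 -0.101] j [ -1.6   6.8   5.3  88.4  -0.  -17.5] op 0.0129 t 5.95 yaw 105.86
```

```bash
python3 -m creep '[[0,0,0.0005,0,0,0.04,255],[0,0,0.0005,0,0,0.08,255],[0,0,0.0005,0,0,0.12,255],[0,0,0.0005,0,0,0.16,255],[0,0,0.0005,0,0,0.16,255]]'
python3 d.py 0.5525 0.0512 0.364 112.7
```

```text
time: 6.45
position: [0.5524, 0.0509, 0.3623]
ee_rot: [[-0.993, -0.117, 0.001], [-0.117, 0.993, -0.0], [-0.001, -0.001, -1.0]]
wrist_force: [-0.3, -2.7, 4.7]
opening: 0.0133
t [-0.0001  0.0002 -0.0017] w [-0.0006  0.0004 -0.2786]
pos [0.5524 0.0509 0.3623] F [-0.26 -2.72  4.74] M [-0.674 -0.021 -0.052] j [-1.7  6.8  5.2 88.3 -0.  -8.4] op 0.0133 t 6.45 yaw 96.74
```

```bash
python3 -m creep '[[0,0,0,0,0,0.04,255],[0,0,0,0,0,0.08,255],[0,0,0,0,0,0.12,255],[0,0,0,0,0,0.12,255]]'
python3 d.py 0.5525 0.0512 0.364 112.7
python3 -m creep '[[0,0,0,0,0,0.04,255],[0,0,0,0,0,0.08,255],[0,0,0,0,0,0.12,255],[0,0,0,0,0,0.12,255]]'
python3 d.py 0.5525 0.0512 0.364 112.7
python3 - <<'E'
from h import *
c=optics.camera("scene"); crop(c,290,230,100,75,8,"sc4.png")
E
```

```text
time: 6.85
position: [0.5524, 0.0509, 0.3623]
ee_rot: [[-1.0, 0.002, 0.001], [0.002, 1.0, -0.001], [-0.001, -0.001, -1.0]]
wrist_force: [-0.6, -3.7, 5.5]
opening: 0.0135
t [-0.0001  0.0003 -0.0017] w [-0.0006  0.0004 -0.3982]
pos [0.5524 0.0509 0.3623] F [-0.56 -3.73  5.46] M [-0.795  0.022  0.019] j [-1.7  6.8  5.2 88.3 -0.  -1.5] op 0.0135 t 6.85 yaw 89.89
time: 7.25
position: [0.5525, 0.0509, 0.3621]
ee_rot: [[-0.993, 0.121, 0.0], [0.121, 0.993, -0.001], [-0.0, -0.001, -1.0]]
wrist_force: [1.4, -3.8, 5.2]
opening: 0.0133
t [ 0.      0.0003 -0.0019] w [-6.000e-04  3.000e-04 -5.179e-01]
pos [0.5525 0.0509 0.3621] F [ 1.36 -3.82  5.24] M [-0.852 -0.038  0.038] j [-1.7  6.9  5.2 88.3 -0.   5.3] op 0.0133 t 7.25 yaw 83.03
```

View pics/sc4.png

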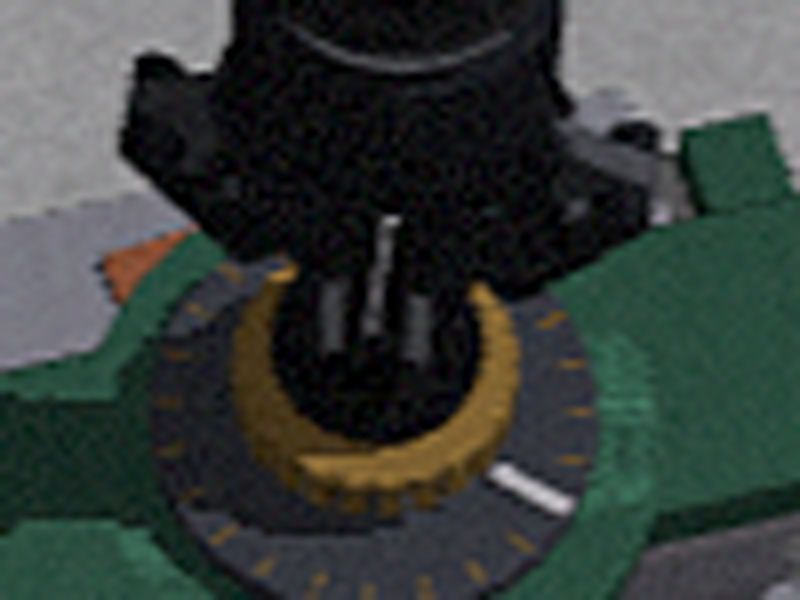

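```bash
python3 -m creep '[[0,0,0,0,0,0.04,255],[0,0,0,0,0,0.08,255],[0,0,0,0,0,0.12,255],[0,0,0,0,0,0.12,255]]'
python3 d.py 0.5525 0.0512 0.364 112.7
python3 -m creep '[[0,0,0,0,0,0.04,255],[0,0,0,0,0,0.08,255],[0,0,0,0,0,0.12,255],[0,0,0,0,0,0.12,255]]'
python3 d.py 0.5525 0.0512 0.364 112.7
```

```text
time: 7.7
position: [0.5525, 0.0509, 0.3616]
ee_rot: [[-0.971, 0.239, -0.0], [0.239, 0.971, -0.001], [-0.0, -0.001, -1.0]]
wrist_force: [1.6, -4.3, 2.9]
opening: 0.013
t [ 0.0001  0.0003 -0.0024] w [-7.000e-04 -1.000e-04 -6.375e-01]
pos [0.5525 0.0509 0.3616] F [ 1.56 -4.25  2.95] M [-0.952 -0.183  0.062] j [-1.7  6.9  5.2 88.3 -0.  12.2] op 0.013 t 7.7 yaw 76.17
time: 8.1
position: [0.5525, 0.0509, 0.3617]
ee_rot: [[-0.935, 0.353, -0.0], [0.353, 0.935, -0.001], [-0.0, -0.001, -1.0]]
wrist_force: [2.2, -4.9, 2.8]
opening: 0.0134
t [ 0.0001  0.0003 -0.0023] w [-8.000e-04 -1.000e-04 -7.575e-01]
pos [0.5525 0.0509 0.3617] F [ 2.21 -4.91  2.81] M [-1.074 -0.259  0.18 ] j [-1.7  6.9  5.2 88.3 -0.  19. ] op 0.0134 t 8.1 yaw 69.3
```

The force fell from 5.3 to 2.9 N, so the collar has entered the window. The rising Mz shows flank contact, so I'll rock back about 5°, relieve the side load slightly, and push further down.

```bash
python3 -m creep '[[0,0,0,0,0,-0.04,255],[0,-0.0005,0,0,0,-0.08,255],[0,-0.0005,0.0005,0,0,-0.08,255],[0,-0.0005,0.001,0,0,-0.08,255]]'
python3 d.py 0.5525 0.0512 0.364 112.7
python3 -m creep '[[0,0,0.0005,0,0,0,255],[0,0,0.001,0,0,0,255],[0,0,0.0015,0,0,0,255],[0,0,0.002,0,0,0,255],[0,0,0.002,0,0,0,255]]'
python3 d.py 0.5525 0.0512 0.364 112.7
```

```text
time: 8.5
position: [0.5524, 0.0507, 0.3609]
ee_rot: [[-0.96, 0.279, 0.0], [0.279, 0.96, 0.0], [-0.0, 0.0, -1.0]]
wrist_force: [2.5, -3.6, 4.2]
opening: 0.0129
t [ 0.      0.0006 -0.0031] w [ 2.00e-04  5.00e-04 -6.79e-01]
pos [0.5524 0.0507 0.3609] F [ 2.49 -3.59  4.15] M [-0.817 -0.365  0.019] j [-1.7  6.8  5.  88.2  0.  14.5] op 0.0129 t 8.5 yaw 73.8
time: 9.0
position: [0.5524, 0.0507, 0.359]
ee_rot: [[-0.96, 0.279, 0.001], [0.279, 0.96, 0.0], [-0.0, 0.0, -1.0]]
wrist_force: [2.0, -2.7, 2.5]
opening: 0.0134
t [ 0.      0.0006 -0.005 ] w [ 2.000e-04  5.000e-04 -6.791e-01]
pos [0.5524 0.0507 0.359 ] F [ 2.04 -2.75  2.48] M [-0.691 -0.576 -0.037] j [-1.7  6.8  4.8 88.   0.  14.5] op 0.0134 t 9.0 yaw 73.79
```

```bash
python3 -m creep '[[0,-0.0005,0.0005,0,0,0,255],[0,-0.0005,0.001,0,0,0,255],[0,-0.0005,0.0015,0,0,0,255],[0,-0.0005,0.002,0,0,0,255],[0,-0.0005,0.002,0,0,0,255]]'
python3 d.py 0.5525 0.0512 0.364 112.7
python3 -m creep '[[0,0,0.0005,0,0,0,255],[0,0,0.001,0,0,0,255],[0,0,0.0015,0,0,0,255],[0,0,0.0015,0,0,0,255]]'
python3 d.py 0.5525 0.0512 0.364 112.7
```

```text
time: 9.5
position: [0.5523, 0.0504, 0.357]
ee_rot: [[-0.96, 0.279, 0.001], [0.279, 0.96, 0.001], [-0.0, 0.001, -1.0]]
wrist_force: [3.5, 0.2, 2.7]
opening: 0.013
t [-0.      0.0009 -0.007 ] w [ 0.0009  0.0008 -0.679 ]
pos [0.5523 0.0504 0.357 ] F [3.46 0.16 2.73] M [-0.165 -0.866 -0.   ] j [-1.7  6.8  4.6 87.7  0.1 14.5] op 0.013 t 9.5 yaw 73.8
time: 9.9
position: [0.5522, 0.0504, 0.3555]
ee_rot: [[-0.96, 0.279, 0.001], [0.279, 0.96, 0.001], [-0.0, 0.001, -1.0]]
wrist_force: [4.1, 0.3, 3.4]
opening: 0.0134
t [-0.      0.0009 -0.0085] w [ 0.0008  0.0007 -0.679 ]
pos [0.5522 0.0504 0.3555] F [4.06 0.34 3.38] M [ 0.137 -0.967  0.01 ] j [-1.7  6.8  4.4 87.6  0.  14.5] op 0.0134 t 9.9 yaw 73.8
```

```bash
python3 -m creep '[[-0.0005,0,0.0005,0,0,0,255],[-0.0005,0,0.001,0,0,0,255],[-0.0005,0,0.0015,0,0,0,255],[-0.0005,0,0.0015,0,0,0,255]]'
python3 d.py 0.5525 0.0512 0.364 112.7
python3 -m creep '[[0,0,0.0005,0,0,0,255],[0,0,0.001,0,0,0,255],[0,0,0.001,0,0,0,255],[0,0,0.001,0,0,0,255]]'
python3 d.py 0.5525 0.0512 0.364 112.7
python3 - <<'E'
from h import *
c=optics.camera("scene"); crop(c,290,230,100,75,8,"sc5.png")
E
```

```text
time: 10.3
position: [0.5525, 0.0503, 0.354]
ee_rot: [[-0.96, 0.279, -0.0], [0.279, 0.96, 0.001], [0.0, 0.001, -1.0]]
wrist_force: [3.2, 1.5, 3.5]
opening: 0.0132
t [ 0.0002  0.0009 -0.01  ] w [ 9.000e-04 -2.000e-04 -6.789e-01]
pos [0.5525 0.0503 0.354 ] F [3.2  1.52 3.5 ] M [ 0.477 -0.699 -0.012] j [-1.7  6.9  4.3 87.4  0.1 14.5] op 0.0132 t 10.3 yaw 73.8
time: 10.7
position: [0.5525, 0.0502, 0.3532]
ee_rot: [[-0.96, 0.279, 0.0], [0.279, 0.96, 0.001], [0.0, 0.001, -1.0]]
wrist_force: [1.9, 2.6, 4.5]
opening: 0.0132
t [ 0.0002  0.001  -0.0108] w [ 8.00e-04  1.00e-04 -6.79e-01]
pos [0.5525 0.0502 0.3532] F [1.93 2.6  4.54] M [ 0.736 -0.502 -0.005] j [-1.7  6.8  4.2 87.3  0.  14.5] op 0.0132 t 10.7 yaw 73.8
```

View pics/sc5.png

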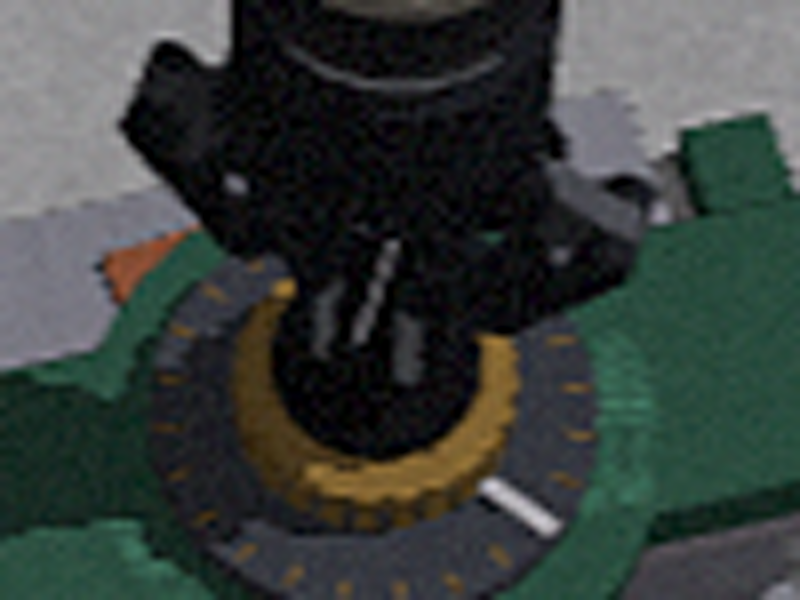

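```bash
python3 -m creep '[[0,0.0004,0.0005,0,0,0,255],[0,0.0004,0.001,0,0,0,255],[0,0.0004,0.001,0,0,0,255],[0,0.0004,0.001,0,0,0,255]]'
python3 d.py 0.5525 0.0512 0.364 112.7
python3 -m creep '[[0,0,0.0005,0,0,0,255],[0,0,0.001,0,0,0,255],[0,0,0.001,0,0,0,255]]'
python3 d.py 0.5525 0.0512 0.364 112.7
python3 -m creep '[[0,0,0,0,0,0,255]]' | grep force
python3 -m creep '[[0,0,0,0,0,0,255]]' | grep force
```

```text
time: 11.15
position: [0.5525, 0.0504, 0.3524]
ee_rot: [[-0.96, 0.279, -0.0], [0.279, 0.96, 0.0], [0.0, 0.0, -1.0]]
wrist_force: [0.9, 3.0, 6.4]
opening: 0.0133
t [ 0.0002  0.0008 -0.0116] w [ 0.     -0.     -0.6792]
pos [0.5525 0.0504 0.3524] F [0.89 3.01 6.36] M [ 0.69  -0.391 -0.021] j [-1.7  6.9  4.1 87.3  0.  14.5] op 0.0133 t 11.15 yaw 73.79
time: 11.45
position: [0.5525, 0.0504, 0.3516]
ee_rot: [[-0.96, 0.279, 0.0], [0.279, 0.96, 0.0], [-0.0, 0.0, -1.0]]
wrist_force: [2.2, 2.2, 7.7]
opening: 0.0131
t [ 0.0002  0.0008 -0.0124] w [ 0.000e+00  1.000e-04 -6.791e-01]
pos [0.5525 0.0504 0.3516] F [2.16 2.15 7.73] M [ 0.705 -0.28   0.023] j [-1.7  6.8  4.  87.2  0.  14.5] op 0.0131 t 11.45 yaw 73.79
wrist_force: [1.8, 2.5, 6.6]
wrist_force: [1.2, 2.7, 6.8]
```

The force now rises at about 1.5 N/mm against the stop, so the collar is home. I'll ease off the push. Then I'll measure the press heading (bolts and red mark) from the first pictures and the pointer from the scene view.

```bash
python3 -m creep '[[0,0,-0.001,0,0,0,255],[0,-0.0002,-0.002,0,0,0,255],[0,-0.0002,-0.0025,0,0,0,255]]' | grep force
cat > m.py <<'E'
from h import *
from bench import optics
def red(im):
    h=im.astype(int);return (h[...,0]>120)&(h[...,1]<60)&(h[...,2]<60)
def cen(m,u0,v0,u1,v1):
    v,u=np.nonzero(m[v0:v1,u0:u1]);return np.array([u.mean()+u0,v.mean()+v0]),len(u)
E
python3 - <<'E'
from m import *
t=optics.camera("top");s=optics.camera("scene")
T=cv2.imread("pics/top0.png")[:,:,::-1];S=cv2.imread("pics/scene0.png")[:,:,::-1]
print(cen(red(T),270,165,300,195),cen(red(S),330,295,360,325))
a=cen(red(T),270,165,300,195)[0];b=cen(red(S),330,295,360,325)[0]
ax=np.array([.5525,.0508,0])
X,e=tri(t,a,s,b);d=X-ax;print("red",X,e,np.degrees(np.arctan2(d[1],d[0])),np.hypot(*d[:2]))
cv2.imwrite("pics/b1.png",cv2.resize(T[150:280,215:370,::-1],None,fx=5,fy=5,interpolation=cv2.INTER_CUBIC))
cv2.imwrite("pics/b2.png",cv2.resize(S[235:385,250:425,::-1],None,fx=4,fy=4,interpolation=cv2.INTER_CUBIC))
E
```

```text
wrist_force: [2.9, 3.4, 3.8]
(array([282.75 , 178.125]), 8) (array([345.125, 309.125]), 8)
red [0.62048993 0.07129304 0.14828543] 0.5262493008502868 16.773484515139707 0.0710112356007346
```

View pics/b1.png

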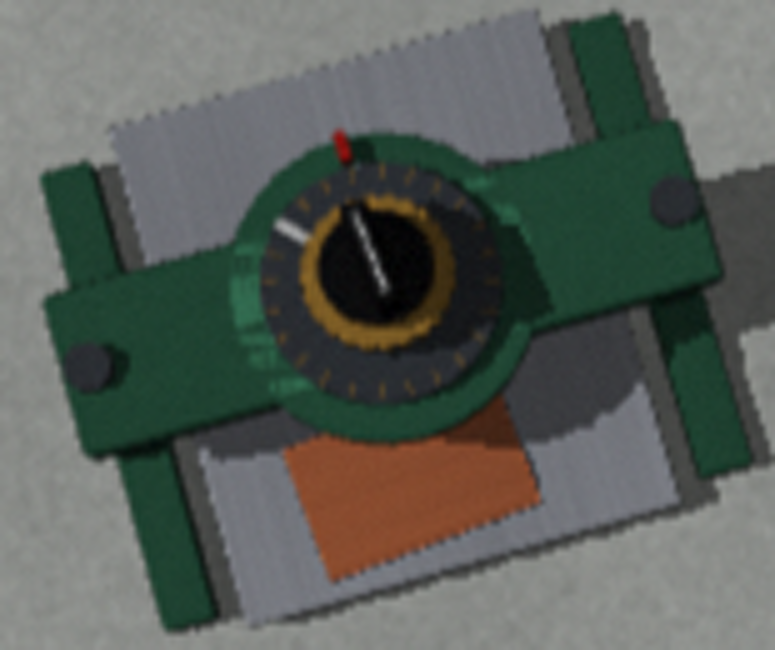

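View pics/b2.png

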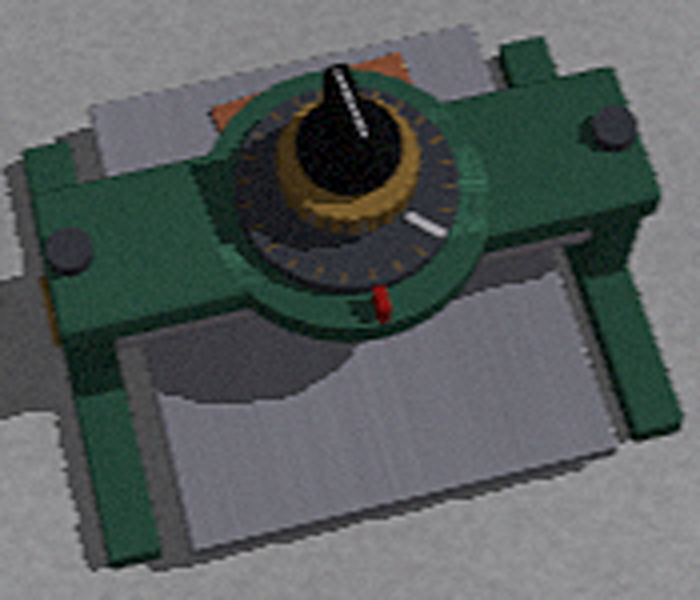

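```bash
cat >> m.py <<'E'
AX=np.array([.5525,.0508])
def pointer(c,S,z,box):
    u0,v0,u1,v1=box
    p=S[v0:v1,u0:u1].astype(float); w=np.clip(p.min(2)-95,0,None)
    n,lab,st,ce=cv2.connectedComponentsWithStats((w>0).astype(np.uint8))
    k=1+np.argmax(st[1:,4]); w=w*(lab==k); v,u=np.nonzero(w)
    X=np.array([at_z(c,(a+u0,b+v0),z)[:2] for a,b in zip(u,v)]); W=w[v,u]
    m=(X*W[:,None]).sum(0)/W.sum(); U=np.linalg.svd((X-m)*np.sqrt(W)[:,None])[2][0]
    if U@(m-AX)<0:U=-U
    return m,np.degrees(np.arctan2(*(m-AX)[::-1])),np.degrees(np.arctan2(U[1],U[0])),np.hypot(*(m-AX)),len(u)
E
python3 - <<'E'
from m import *
t=optics.camera("top");s=optics.camera("scene")
T=cv2.imread("pics/top0.png")[:,:,::-1];S=cv2.imread("pics/scene0.png")[:,:,::-1]
f=lambda x,y:(215+x/5-.4,150+y/5-.4); g=lambda x,y:(250+x/4-.4,235+y/4-.4)
L,e=tri(t,f(90,367),s,g(614,128));R,e2=tri(t,f(677,200),s,g(69,250))
d=L-R;print("bolts",L,R,e,e2,"press yaw",np.degrees(np.arctan2(d[1],d[0]))-90,"mid",(L+R)/2,np.linalg.norm(d))
print("start top",pointer(t,T,.143,(264,188,279,204)))
print("start scene",pointer(s,S,.143,(345,280,368,298)))
print("now scene",pointer(s,s["pixels"],.143,(345,280,368,300)))
E
```

```text
bolts [0.5099906  0.19418459 0.136532  ] [ 0.5955363  -0.09337025  0.13717251] 1.0487774341918576 1.5542822568419838 press yaw 16.56739960770136 mid [0.55276345 0.05040717 0.13685226] 0.30001043782785825
start top (array([0.57768288, 0.09484667]), np.float64(60.24202382329448), np.float64(60.58127875116852), np.float64(0.05073743203842287), 18)
start scene (array([0.57522678, 0.09412313]), np.float64(62.3190530634592), np.float64(61.200779299628316), np.float64(0.048922390911806043), 27)
now scene (array([0.58009645, 0.09084318]), np.float64(55.42665384987991), np.float64(54.94273326847097), np.float64(0.048631472217915014), 29)
```

```bash
python3 -m creep '[[0,0,0,0,0,0.05,255],[0,0,0,0,0,0.1,255],[0,0,0,0,0,0.16,255],[0,0,0,0,0,0.22,255],[0,0,0,0,0,0.28,255]]' |grep -v rot
python3 d.py 0.5525 0.0508 0.354 112.7
python3 -m creep '[[0,0,0,0,0,0.06,255],[0,0,0,0,0,0.12,255],[0,0,0,0,0,0.18,255],[0,0,0,0,0,0.24,255],[0,0,0,0,0,0.24,255]]' |grep -v rot
python3 d.py 0.5525 0.0508 0.354 112.7
python3 - <<'E'
from m import *
s=optics.camera("scene")
cv2.imwrite("pics/s6f.png",s["pixels"][:,:,::-1])
print("now scene",pointer(s,s["pixels"],.143,(342,280,368,306)))
crop(s,290,230,100,90,7,"sc6.png")
E
```

```text
time: 12.65
position: [0.5525, 0.0503, 0.3533]
wrist_force: [1.9, 3.6, 4.5]
opening: 0.0131
t [ 0.0003  0.0004 -0.0007] w [-0.000e+00 -5.000e-04 -9.607e-01]
pos [0.5525 0.0503 0.3533] F [1.87 3.65 4.51] M [ 0.731 -0.473  0.226] j [-1.7  6.9  4.2 87.4  0.  30.6] op 0.0131 t 12.65 yaw 57.66
time: 13.15
position: [0.5525, 0.0502, 0.3533]
wrist_force: [1.8, 3.8, 5.7]
opening: 0.013
t [ 0.0004  0.0004 -0.0007] w [-3.0000e-04 -5.0000e-04 -1.1988e+00]
pos [0.5525 0.0502 0.3533] F [1.81 3.78 5.72] M [ 0.721 -0.454  0.057] j [-1.7  6.9  4.2 87.4 -0.  44.3] op 0.013 t 13.15 yaw 44.01
now scene (array([0.59485706, 0.073812  ]), np.float64(28.514612634833885), np.float64(27.315894917624593), np.float64(0.048204484643759586), 27)
```

View pics/sc6.png

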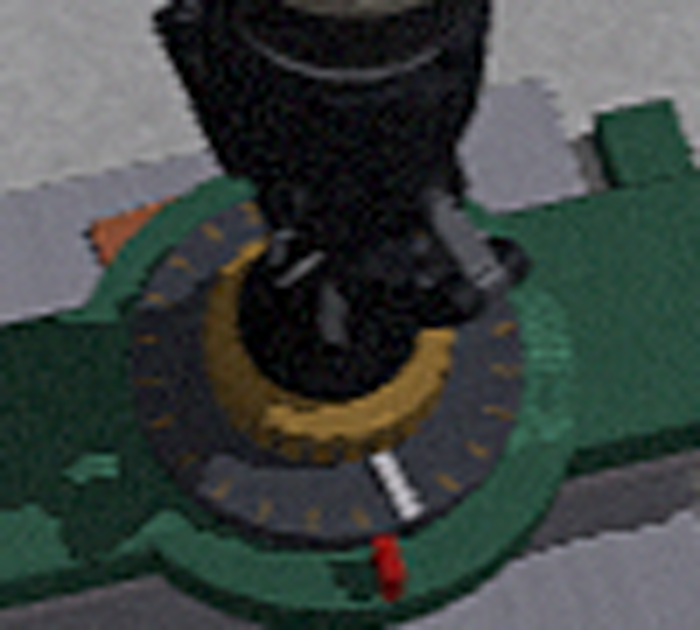

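```bash
python3 -m creep '[[0,0,0,0,0,0.04,255],[0,0,0,0,0,0.08,255],[0,0,0,0,0,0.12,255],[0,0,0,0,0,0.14,255],[0,0,0,0,0,0.14,255]]' |grep -v rot
cat > look.py <<'E'
from m import *
import m,sys
s=optics.camera("scene")
b,n=cen(red(s["pixels"]),330,295,365,330)
for ax in ([.5525,.0508],[.5528,.0504],[.552,.0515]):
    m.AX=np.array(ax)
    r=pointer(s,s["pixels"],.143,(340,280,368,308)); 
    d=at_z(s,b,.148)[:2]-m.AX
    print("ax",ax,"ptr cen/line",r[1].round(2),r[2].round(2),"rad",r[3].round(4),r[4],"red",np.degrees(np.arctan2(d[1],d[0])).round(2),np.hypot(*d).round(4),n)
crop(s,300,240,80,80,8,sys.argv[1])
E
python3 look.py sc7.png
```

```text
time: 13.7
position: [0.5525, 0.0502, 0.3534]
wrist_force: [0.9, 3.4, 5.3]
opening: 0.0132
ax [0.5525, 0.0508] ptr cen/line 20.91 19.84 rad 0.0478 28 red 17.3 0.0714 13
ax [0.5528, 0.0504] ptr cen/line 21.49 19.84 rad 0.0477 28 red 17.68 0.0713 13
ax [0.552, 0.0515] ptr cen/line 19.92 19.84 rad 0.0481 28 red 16.65 0.0717 13
```

View pics/sc7.png

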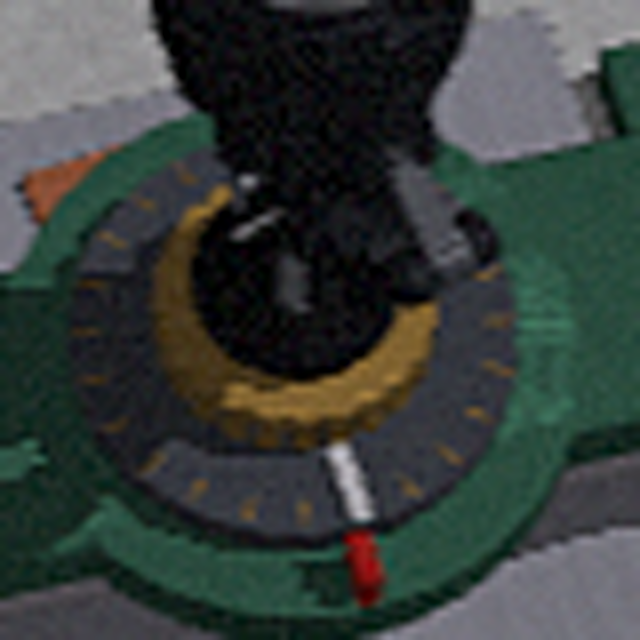

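```bash
python3 -m creep '[[0,0,0,0,0,0.02,255],[0,0,0,0,0,0.035,255],[0,0,0,0,0,0.05,255],[0,0,0,0,0,0.05,255]]' |grep -v rot
python3 look.py sc8.png; python3 d.py 0.5525 0.0508 0.354 112.7
```

```text
time: 14.15
position: [0.5525, 0.0502, 0.3534]
wrist_force: [0.9, 2.8, 4.4]
opening: 0.0129
ax [0.5525, 0.0508] ptr cen/line 17.99 16.9 rad 0.0476 26 red 17.42 0.071 13
ax [0.5528, 0.0504] ptr cen/line 18.56 16.9 rad 0.0475 26 red 17.8 0.0708 13
ax [0.552, 0.0515] ptr cen/line 17.01 16.9 rad 0.0479 26 red 16.76 0.0712 13
t [ 0.0005  0.0004 -0.0006] w [-4.0000e-04 -5.0000e-04 -1.3893e+00]
pos [0.5525 0.0502 0.3534] F [0.87 2.77 5.15] M [ 0.597 -0.112  0.186] j [-1.7  6.9  4.2 87.4 -0.  55.2] op 0.0136 t 14.2 yaw 33.1
```

View pics/sc8.png

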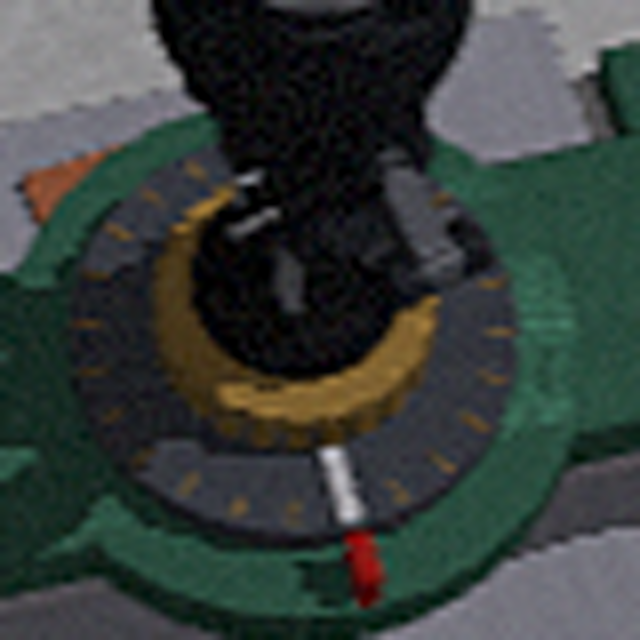

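The pointer line reads 16.9° against a press heading of about 16.7°, so they're aligned. I'll ease the load, open, retreat, and check with both cameras.

```bash
python3 -m creep '[[0,0,-0.0005,0,0,-0.01,255],[0,0,-0.001,0,0,-0.02,255],[0,0,-0.001,0,0,-0.02,255]]' |grep -v rot
python3 -m creep '[[0,0,0,0,0,0,200],[0,0,0,0,0,0,150],[0,0,0,0,0,0,80],[0,0,0,0,0,0,0],[0,0,0,0,0,0,0]]' |grep -v rot
python3 -m creep '[[0,0,0,0,0,0,0],[0,0,0,0,0,0,0],[0,0,-0.01,0,0,0,0],[0,0,-0.03,0,0,0,0],[0,0,-0.06,0,0,0,0]]' |grep -v rot
python3 d.py 0.35 0.3 0.45 33
```

```text
time: 14.5
position: [0.5525, 0.0501, 0.3542]
wrist_force: [1.4, 2.8, 2.2]
opening: 0.0136
time: 15.0
position: [0.5525, 0.05, 0.3541]
wrist_force: [-0.1, 0.5, 0.2]
opening: 0.0752
time: 15.5
position: [0.5521, 0.0502, 0.4139]
wrist_force: [1.2, 0.2, 0.2]
opening: 0.0853
t [ 0.3203 -0.0266 -0.0354] w [-0.0031 -0.0021  0.0219]
pos [0.5521 0.0502 0.4139] F [1.22 0.22 0.18] M [-0.072 -0.038 -0.04 ] j [-1.7  7.5 11.8 94.5 -0.  54. ] op 0.0853 t 15.5 yaw 34.25
```

```bash
python3 -m creep '[[0,0,-0.03,0,0,0,0],[0.04,0,-0.05,0,0,0,0],[0.085,0,-0.05,0,0,0,0],[0.13,0,-0.05,0,0,0,0],[0.175,0,-0.05,0,0,0,0]]' |grep -v rot
python3 -m creep '[[0.045,0,0,0,0,0,0],[0.09,0,0,0,0,0,0],[0.13,0,0,0,0,0,0],[0.17,0,0,0,0,0,0],[0.17,0,0,0,0,0,0]]' |grep -v rot
python3 look.py sc9.png
python3 - <<'E'
from m import *
t=optics.camera("top"); crop(t,245,160,80,80,8,"top9.png")
cv2.imwrite("pics/top9f.png",t["pixels"][:,:,::-1])
b,n=cen(red(t["pixels"]),270,165,300,195); d=at_z(t,b,.148)[:2]-AX
print(pointer(t,t["pixels"],.143,(272,178,294,194)),"red",np.degrees(np.arctan2(d[1],d[0])))
E
```

```text
time: 16.0
position: [0.4531, 0.1959, 0.4659]
wrist_force: [0.6, 0.5, 0.9]
opening: 0.0853
time: 16.5
position: [0.3557, 0.3382, 0.4656]
wrist_force: [-0.3, -0.4, 0.8]
opening: 0.0853
ax [0.5525, 0.0508] ptr cen/line 17.98 17.09 rad 0.0477 27 red 17.45 0.0708 9
ax [0.5528, 0.0504] ptr cen/line 18.55 17.09 rad 0.0475 27 red 17.83 0.0706 9
ax [0.552, 0.0515] ptr cen/line 17.0 17.09 rad 0.0479 27 red 16.79 0.0711 9
(array([0.61914748, 0.09275977]), np.float64(32.193602740202856), np.float64(111.55379829385082), np.float64(0.07875600663575348), 22) red 16.32016506368974
```

View pics/sc9.png

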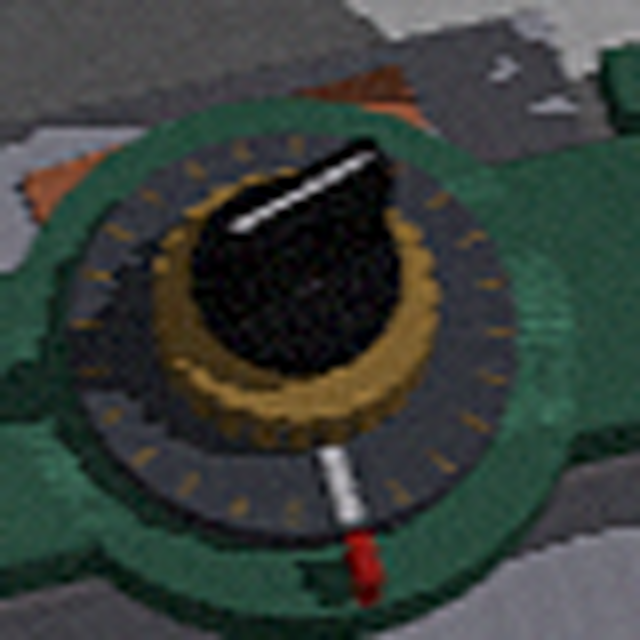

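View pics/top9.png

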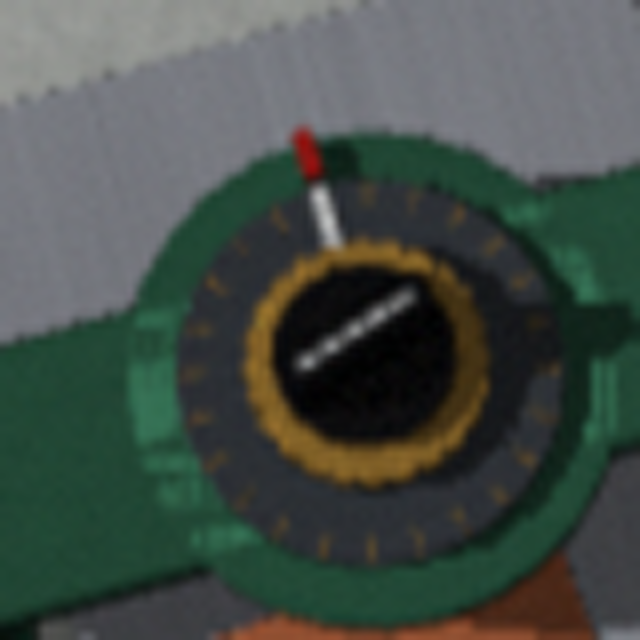

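View pics/top9f.png

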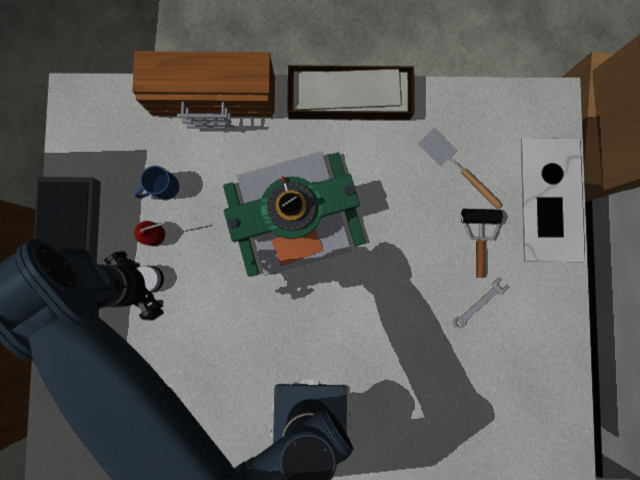

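```bash
python3 - <<'E'
from m import *
t=optics.camera("top");s=optics.camera("scene")
print("top ptr",pointer(t,t["pixels"],.143,(283,183,289,191)))
F=lambda x,y:(245+x/8-.45,160+y/8-.45); G=lambda x,y:(300+x/8-.45,240+y/8-.45)
a,e=tri(t,F(413,292),s,G(237,230)); b,e2=tri(t,F(303,366),s,G(373,153))
print("knob line",a,b,e,e2)
# expected pointer tip/red in both at several dial errors
E
```

```text
top ptr (array([0.60047371, 0.06468337]), np.float64(16.14020254240388), np.float64(16.872933935650536), np.float64(0.04994221180476809), 20)
knob line [0.56405006 0.03515731 0.21602729] [0.54189299 0.06735344 0.21805264] 1.1302056465629473 2.178289025431402
```

```bash
python3 - <<'E'
from bench import finish_job
print(finish_job())
E
```

```text
the job is handed in; nothing more can be done
None
```

The pressure screw is in gear, the pointer stands at the red mark, and the job is handed in at about 17 s of the 67 s allowed.

**What I did**
- I gripped the knob and pushed it down until the teeth touched, at about 5 N. I then turned it about 37° clockwise before the teeth dropped into the window.
- I rocked it back about 4.5° and pushed it home, never pressing with more than about 8 N. Then I turned it clockwise with the teeth meshed until the pointer reached the mark, eased off, opened the gripper and moved away.

**What the last checks showed**
- **Fully home:** the white line on the knob is at z ≈ 0.217 m, down from 0.230 m at the start. That matches the 13 mm it should sink, and it held after I let go. The two camera rays for that line missed each other by 1–2 mm.
- **Pointer at the mark:** the two cameras put the pointer at 16.1–18.0° and the red mark at 16.3–17.5°. Within each camera they agree to about 0.6°.
- **Surroundings:** in the last full top picture the things around the press looked undisturbed. The ink tin was partly hidden behind the raised gripper.

**Odd points**
- The dial turned about 6.6° during meshing, because I went slightly past the window before rocking back. It moved only through the knob and the teeth.
- Side forces of up to about 5 N built up from sub-millimetre misalignment, and I trimmed most of them out.

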